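# Load a wire spool on the dispenser and zero its length counter

### The arm

A 6-joint arm with a two-finger parallel gripper is mounted at the origin on the work surface. World frame = base frame: x ahead of the robot, y to its left, z up, the work surface at z = 0. Lengths are in mm, angles in rad, forces in N, time in s.
With the tool pointing down it reaches from about 325 to 850 mm from the base axis. Payload 15.5 kg.
Tool frame: the origin (TCP) lies on the centre line of the jaws, within the pads' length; the fingertips stand 17 mm ahead of it and the grasp point (between the pads) lies 2 mm behind it (bot.tcp_to_tips is the distance from the TCP to the fingertips, in mm); z points along the fingers, y is the line along which they close (so a half turn about z gives the same grasp; the last joint's range is limited). The gripper opens to 91 mm and grips with 3 to 60 N. Pads are 32 mm wide; open, the fingers measure 118 mm over their backs; the gripper's body (76 mm by 178 mm) begins 60 mm behind the grasp point.
Start: joints at [-1.357, 0.494, 1.345, -0, 1.302, -0.096], TCP at [190.544, -595.248, 230.915] pointing down, gripper open.
Joint ranges: [-2.91, 2.91], [-0.82, 2.16], [0.22, 2.67], [-1.22, 4.37], [0.12, 2.79], [-3.08, 3.08]. Speed limits (rad/s): [1.89, 1.89, 2.57, 3.01, 3.01, 3.01].

### API

Orientations are given as [roll, pitch, yaw] about the fixed x, y, z axes, in that order (R = Rz(yaw) Ry(pitch) Rx(roll)).
In Python, from bench import bot gives the robot as it stands. Calls block until the motion is done:
- bot.reach(position, orientation): joint-space move of the TCP to a pose.
- bot.move_l(position, frame=None, velocity=150, f_stop=None): straight line of the TCP; frame=None keeps the orientation; velocity is the mean speed in mm/s. With f_stop (N) it stops when the force on the tool has changed by that much, and returns True; else False.
- bot.move_j(angles): joint-space move.
- bot.move_gripper(opening): opening from 0.0 (shut) to 1.0 (fully open); the grip force is fixed at half the most; returns when the fingers have stopped.
- bot.wait(seconds).
- bot.inverse_kinematics(position, orientation): joint angles nearest the present ones, or None.
- bot.observe(): the state.
- bot.snapshot(name): name is "scene" or "top" or "wrist"; returns the picture (400x640x3 uint8, red, green, blue); there is no depth.
- bot.camera_model(name): a dict with "fx", "fy", "cx", "cy" (pixels), "R" (3x3) and "t" (3): a world point X has camera coordinates R X + t. Camera axes: x right, y down, z forward; pixel columns grow to the right and rows downward; lengths in mm; the calibration is good to about 2 mm. A picture is of the moment at which its call begins: read the wrist's pose just before it. camera_model takes no time and is no camera call; for the wrist camera it gives the pose at the moment of the call.
A pose or a line that the arm cannot do raises bot.IKError and nothing moves.
- bot.finish_job(): hands the job in; it is judged then, once.
The state is a dict: "t": time; "joint_pos": joint angles; "joint_velocities": joint speeds; "tau": joint torques, N m; "tcp_pos": TCP position; "orientation": TCP orientation; "wrist_force": force on the tool from outside, world axes, zero at the start; "ft_torque": the same for the moment, N m; "grip_width": opening from 0.0 (shut) to 1.0 (fully open); "gripper_force": force on a finger pad.
Only numpy, scipy, OpenCV 4.12 (cv2) and the standard library are available. Lean on these libraries where they do the work, as an engineer would, in place of code of your own. Each camera call takes 0.05 s, during which the arm holds its last target. There are 200 camera calls.

### The job

Make the wire dispenser ready with copper: take the copper spool out of the stock rack, lay it on the two rollers of the dispenser between the side plates, and turn the knob of the length counter back until its pointer stands on the red zero mark. In the rack the spool can be taken only by its two end faces, and between the side plates only by its rim, so lay it down on the way and take it again the other way: on the bare table it rolls, in the wide groove of the wooden forming block it stays. Set it down softly each time, never letting it drop or roll away, and leave the other spools, the mug and the hammer where they are.

Things in the scene. Friction and masses are not known exactly. Their poses are not given: they have to be found in the camera images.
- copper_spool: full spool of copper wire, the only reddish one: two black flanges 64 mm in diameter and 3 mm thick, 60 mm long over the flat end faces, wound with wire to 60 mm between the flanges; 0.35 to 0.7 kg. Origin at its centre, x along its axis (it may be rolled to any angle about x). At the start it lies in one of the three troughs of the rack
- silver_spool: like spool of grey (silver) wire in another trough of the rack; leave it. Origin at its centre, x along its axis
- brass_spool: like spool of yellow (brass) wire in another trough of the rack; leave it. Origin at its centre, x along its axis
- rack: fixed wooden stock rack 84 x 246 x 22 mm with three troughs along its x, 69 mm apart along its y. Spools lie in them with axes along the rack's x, only 5 mm apart, so no finger fits between; their ends are free. A spool's centre is 47 mm above the table, its top 79 mm. Origin: middle of the underside
- block: fixed hardwood forming block 150 x 100 mm, 45 mm high, with a half-round groove 40 mm wide and 22 mm deep along its middle (its x) and a small groove 14 mm wide on either side. A spool laid along the wide groove rests on its upper edges, its centre 25 mm above the block's top (70 mm above the table). Origin: middle of the underside
- groove (a point): middle of the mouth of the wide groove, level with the top of the block, 45 mm above the table; x along the groove
- dispenser: fixed dispenser, grey base plate 260 x 140 x 12 mm. At its +x end the spool cradle: two rubber rollers between two blue side plates. At its -x end the grey length counter, 84 x 84 mm, with a white dial on top 66 mm above the table, 73 mm clear of a spool in the cradle. Origin on the underside, 70 mm before the cradle; x from counter to cradle, z up
- cradle (a point): where a spool's centre lies at rest on the rollers, 59 mm above the table; spool axis along this y (dispenser's y). Rollers: free-turning, 16 mm thick, 44 mm apart along x, tops 25 mm below this point. Side plates 74 mm apart inside (7 mm to spare at each end), 8 mm thick, 56 mm wide along x, round tops 95 mm above the table (4 mm above the spool); +x and -x sides open for fingers
- knob_grip (a point): on the vertical axis of the counter's knob, at the height to grip, 91 mm above the table. The knob is a black bar 46 mm long, 12 mm thick, 29 mm high (top 98 mm above the table, 32 mm above the dial) with a red pointer at one end. Turns with the knob: x along the bar to the pointer
- counter (a joint): knob angle in rad: 0 when the pointer stands on the red zero mark (towards the cradle, the dispenser's +x), growing clockwise seen from above. Starts between 0.6 and 1.4; turns from -1.8 to 2.2 with no stop at zero; friction about 0.03 N m; stays where left. 36 dial divisions of 10 degrees
- mug: dark grey mug, 82 mm wide, 95 mm high, a bystander; origin at the middle of the underside
- hammer: hammer lying on the table, a bystander; x along its handle

How it is judged:
By the outcome, as a careful person would: the job done as asked, in the order asked, and still so for the second after the job is handed in, with the robot touching nothing.
It also fails if it takes over 67 s, if anything falls off the work surface, if the arm or the gripper's body presses on something with over 40 N, if the wrist force passes 120 N, or if a joint passes its speed limit or range.

## Working session

There is one attempt and no reset: what is moved stays moved. The work goes in short steps, each a Python script; the robot and the scene stay as the last script left them, time stands still between calls to the robot, and variables do not carry over. Pictures are saved under pics/ and viewed, at most 10 in all, crops included, and the job is handed in when it is done.

```bash
mkdir -p pics; ls
python3 - <<'E'
from bench import bot
import cv2,numpy as np
for n in ("scene","top"):
    cv2.imwrite(f"pics/{n}0.png",bot.snapshot(n)[:,:,::-1]); m=bot.camera_model(n); print(n,{k:np.round(v,3).tolist() for k,v in m.items()})
E
```

```text
pics
scene {'fx': 436.051, 'fy': 436.051, 'cx': 315.914, 'cy': 195.27, 'R': [[-0.542, 0.84, -0.01], [0.604, 0.381, -0.7], [-0.584, -0.386, -0.714]], 't': [291.071, -320.951, 1436.577]}
top {'fx': 441.471, 'fy': 441.471, 'cx': 317.29, 'cy': 196.74, 'R': [[-0.016, -1.0, 0.018], [-0.996, 0.014, -0.088], [0.088, -0.019, -0.996]], 't': [23.302, 586.564, 1066.054]}
```

View pics/top0.png

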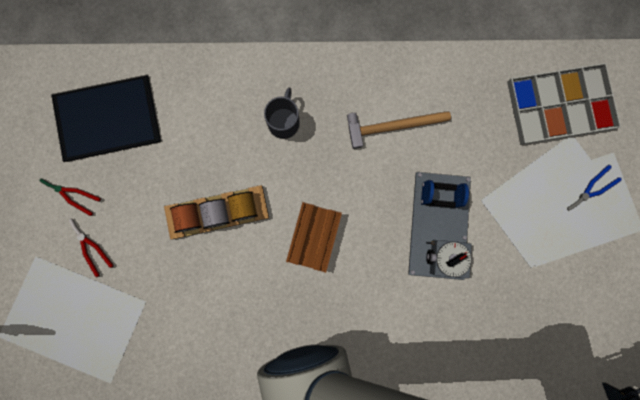

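View pics/scene0.png

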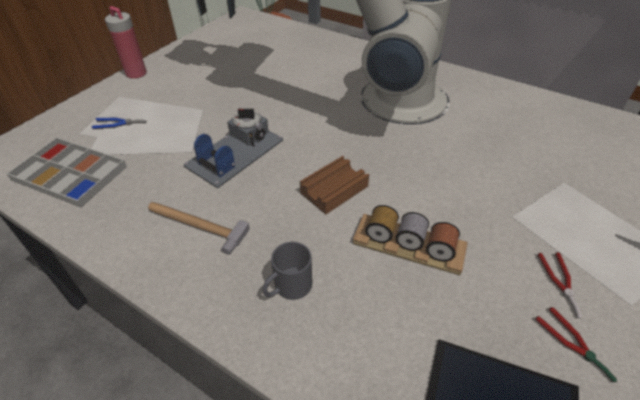

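Top view: copper spool at about (186,217), silver at (213,212), brass at (243,206). The block is at (317,237), and the dispenser has its cradle at (445,195) and knob at (455,260), with the pointer towards the upper right. In the scene view the copper spool is the rightmost in the rack, and nothing blocks it.

```bash
cat > h.py <<'E'
from bench import bot
import cv2, numpy as np
def ray(cam, uv, z, m=None):
    m = m or bot.camera_model(cam); R=np.array(m["R"]); t=np.array(m["t"])
    c=-R.T@t; uv=np.atleast_2d(np.asarray(uv,float))
    d=np.c_[(uv[:,0]-m["cx"])/m["fx"],(uv[:,1]-m["cy"])/m["fy"],np.ones(len(uv))]@R
    return (c+d*((z-c[2])/d[:,2])[:,None])[:,:2]
def proj(m,X):
    p=np.array(m["R"])@np.asarray(X,float)+np.array(m["t"]); return p[:2]/p[2]*m["fx"]+[m["cx"],m["cy"]]
def hsv(im): return cv2.cvtColor(im,cv2.COLOR_RGB2HSV)
def blobs(mask,amin=60):
    c,_=cv2.findContours(cv2.morphologyEx(mask.astype(np.uint8),cv2.MORPH_CLOSE,np.ones((3,3))),cv2.RETR_EXTERNAL,cv2.CHAIN_APPROX_NONE)
    return sorted([k for k in c if cv2.contourArea(k)>amin],key=cv2.contourArea,reverse=True)
def rect(cam,c,z,m=None):
    w=ray(cam,c[:,0,:],z,m).astype(np.float32); return cv2.minAreaRect(w)
def down(yaw): return [np.pi,0,yaw]
E
python3 - <<'E'
from h import *
print(bot.observe()['orientation'],bot.observe()['t'])
im=cv2.imread("pics/top0.png")[:,:,::-1].copy(); H=hsv(im); h,s,v=[H[...,i].astype(int) for i in range(3)]
roi=np.zeros(h.shape,bool); roi[170:285,155:480]=1
x=np.arange(640)[None,:]
def show(n,mask,z,k=2):
    for c in blobs(mask&roi)[:k]:
        print(n,cv2.contourArea(c),c[:,0].mean(0).round(),[np.round(q,2) for q in rect("top",c,z)])
print(H[217,186],H[206,243],H[212,213],H[237,317],H[230,440],H[200,458],H[193,263])
show("wood",(s>90)&(h<25)&(x<280),22); show("block",(s>90)&(h<25)&(x>280)&(x<350),45)
show("blue",(h>100)&(h<130)&(s>120)&(x>400),80)
show("disp",(v<150)&(v>35)&(h>80)&(h<130)&(x>400),12)
show("dial",(v>150)&(s<60)&(x>425),66)
show("silver",(v>90)&(s<40)&(x<235)&(x>195),70)
for p,z in (((186,217),75),((213,212),75),((243,206),75),((317,237),45),((443,195),60),((456,259),66)): print(p,ray("top",p,z).round())
E
```

```text
[-3.14054558e+00 -1.04207692e-04  3.09812117e-01] 0.1
[ 10 179 117] [ 19 193 119] [143   8 126] [ 13 181 103] [102  26  97] [108 204  55] [ 16 116  97]
wood 3213.0 [216. 212.] [array([553.51, 264.17]), array([ 84.03, 245.78]), np.float64(11.63)]
block 2446.5 [314. 237.] [array([488.66,  24.88]), array([ 99.98, 148.36]), np.float64(73.89)]
blue 257.0 [461. 195.] [array([ 581.33, -324.41]), array([33.26, 53.09]), np.float64(87.35)]
blue 212.0 [428. 192.] [array([ 588.99, -245.33]), array([27.09, 56.42]), np.float64(79.65)]
disp 4536.5 [441. 234.] [array([ 512.05, -296.66]), array([150.92, 256.94]), np.float64(83.9)]
dial 1216.5 [463. 228.] [array([ 508.06, -306.35]), array([128.3, 273.7]), np.float64(87.84)]
dial 327.5 [453. 260.] [array([ 431.44, -304.89]), array([69.03, 65.74]), np.float64(5.94)]
silver 2008.0 [216. 257.] [array([447.12, 256.47]), array([129.91,  88.74]), np.float64(0.04)]
silver 902.0 [214. 182.] [array([617.79, 256.91]), array([66.71, 89.86]), np.float64(0.47)]
(186, 217) [[539. 323.]]
(213, 212) [[550. 260.]]
(243, 206) [[563. 190.]]
(317, 237) [[488.  17.]]
(443, 195) [[ 584. -288.]]
(456, 259) [[ 431. -311.]]
```

Run:
```python
from h import *
bot.reach([539.6,331.7,200],down(np.radians(101.63)))
m=bot.camera_model("wrist"); im=bot.snapshot("wrist"); cv2.imwrite("pics/w1.png",im[:,:,::-1])
np.save("w1m.npy",m,allow_pickle=True)
print(bot.observe()['t'],bot.observe()['tcp_pos'],-np.array(m["R"]).T@m["t"],m["fx"])
H=hsv(im);print([proj(m,[539.6,331.7,z]).round() for z in (47,79)])
```

```text
3.6 [539.92715778 331.19279289 200.02504148] [525.55652344 402.68935248 352.5288031 ] 287.87124615567245
[array([322., 194.]), array([322., 201.])]
```

View pics/w1.png

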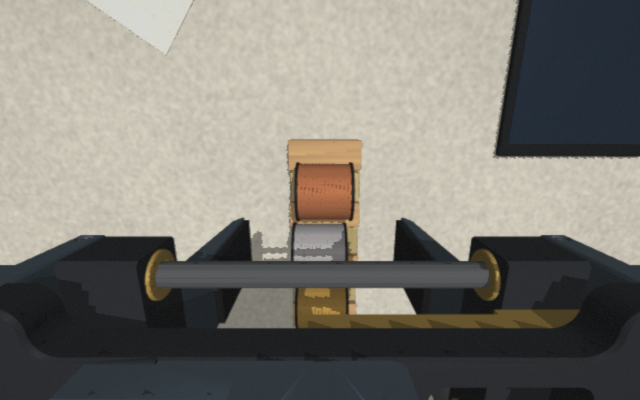

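The copper spool is at about (325,191), flanges at columns 295 and 355, aligned with the jaws. I'll measure its position along its axis, then grasp.

Run:
```python
from h import *
m=np.load("w1m.npy",allow_pickle=True).item()
im=cv2.imread("pics/w1.png")[:,:,::-1].copy(); H=hsv(im); h,s,v=[H[...,i].astype(int) for i in range(3)]
yy=np.arange(400)[:,None]
c=blobs((h<13)&(s>130)&(yy>155)&(yy<225))[0]; print(cv2.boundingRect(c))
r=rect("wrist",c,76,m); print([np.round(q,2) for q in r])
a=np.radians(11.63); X=np.array([np.cos(a),np.sin(a)]);Y=np.array([-X[1],X[0]])
d=np.array(r[0])-[539.6,331.7]; print("dx along axis",d@X,"across",d@Y)
# rack outline: wood end piece
c=blobs((h>=10)&(h<25)&(s>60)&(yy>138)&(yy<165))[0]; r=rect("wrist",c,22,m); print([np.round(q,2) for q in r])
d=np.array(r[0])-[553.5,264.2]; print(d@X,d@Y)
```

```text
(297, 164, 55, 55)
[array([540.1 , 340.89]), array([53.97, 54.5 ]), np.float64(11.56)]
dx along axis 2.3396193885831 across 8.90220070766567
[array([534.15, 374.02]), array([83.63, 26.96]), np.float64(11.56)]
3.1853380677877654 111.47088689974598
```

Run:
```python
from h import *
a=np.radians(11.63); X=np.array([np.cos(a),np.sin(a)]);Y=np.array([-X[1],X[0]])
p=np.array([539.6,331.7])+1.5*X+1*Y
o=down(np.radians(101.63))
bot.move_l([*p,90],o); print(bot.move_l([*p,46],velocity=80,f_stop=8), bot.observe()['tcp_pos'])
f0=bot.observe()['wrist_force']
bot.move_gripper(0.4); s=bot.observe(); print(s['grip_width'],s['gripper_force'],s['wrist_force'].round(1) if hasattr(s['wrist_force'],'round') else s['wrist_force'],f0)
bot.move_l([*p,150],velocity=120); s=bot.observe(); print(s['grip_width'],s['wrist_force'],s['tcp_pos'],s['t'])
bot.reach([488.7,24.9,150],down(np.radians(73.89)))
m=bot.camera_model("wrist"); im=bot.snapshot("wrist"); cv2.imwrite("pics/w2.png",im[:,:,::-1]); np.save("w2m.npy",m,allow_pickle=True)
cv2.imwrite("pics/t2.png",bot.snapshot("top")[:,:,::-1])
print(bot.observe()['t'],bot.observe()['tcp_pos'])
```

```text
False [540.95343301 333.0269258   45.94798909]
0.6557342455785692 29.99540090560913 [-0.8  0.6  1.2] [ 0.49846686  0.83329109 -0.54713218]
0.6538597656171764 [ 0.0272052   1.11899758 -6.60997115] [540.39733449 332.73510956 149.14513371] 6.7833
8.075 [489.29587057  25.85372885 149.9733326 ]
```

View pics/w2.png

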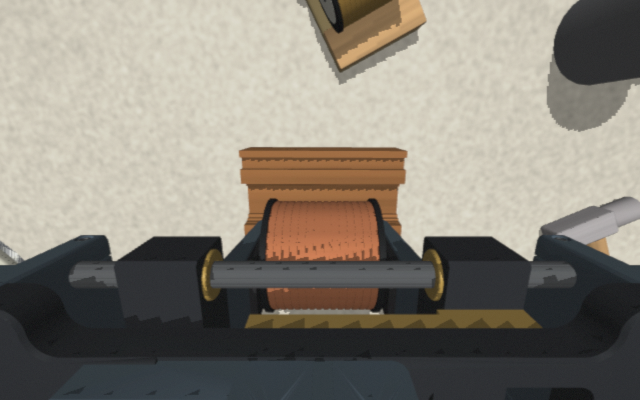

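The spool is held squarely at its ends, and the wrist reads 6.6 N. The block's end edges show at columns 240 and 407, its far edge at row 148–158. I'll compare these with the predicted positions.

Run:
```python
from h import *
m=np.load("w2m.npy",allow_pickle=True).item()
a=np.radians(-16.11); X=np.array([np.cos(a),np.sin(a)]);Y=np.array([-X[1],X[0]]); b=np.array([488.7,24.9])
for y,z in ((50,0),(50,45)):
  print(y,z,[proj(m,[*(b+x*X+y*Y),z]).round(1) for x in (-75,75)])
im=cv2.imread("pics/w2.png")[:,:,::-1].copy(); H=hsv(im); h,s,v=[H[...,i].astype(int) for i in range(3)]
print([(r,H[r,325].tolist()) for r in range(144,204,2)])
M=(s>100)&(h<25)
for r in (150,155,160,170,180,190): c=np.where(M[r])[0]; print(r,c.min(),c.max())
for c in (245,260,290,325,360,390,402): print(c,np.where(M[140:,c])[0][0]+140)
```

```text
50 0 [array([249. , 148.9]), array([393.7, 149.1])]
50 45 [array([236.6, 153. ]), array([406. , 153.1])]
[(144, [22, 26, 212]), (146, [22, 29, 196]), (148, [14, 132, 108]), (150, [14, 144, 113]), (152, [14, 145, 160]), (154, [13, 147, 160]), (156, [13, 145, 157]), (158, [14, 142, 108]), (160, [14, 144, 140]), (162, [14, 146, 159]), (164, [14, 146, 157]), (166, [14, 146, 150]), (168, [14, 142, 126]), (170, [14, 147, 156]), (172, [14, 146, 159]), (174, [13, 145, 157]), (176, [13, 147, 151]), (178, [14, 144, 145]), (180, [13, 142, 145]), (182, [13, 142, 147]), (184, [14, 142, 111]), (186, [14, 141, 103]), (188, [14, 141, 116]), (190, [14, 149, 161]), (192, [14, 147, 160]), (194, [14, 148, 159]), (196, [13, 145, 156]), (198, [14, 146, 152]), (200, [14, 145, 137]), (202, [10, 143, 109])]
150 241 402
155 240 406
160 242 403
170 241 404
180 241 404
190 248 396
245 149
260 148
290 148
325 148
360 148
390 148
402 150
```

Run:
```python
from h import *
m=np.load("w2m.npy",allow_pickle=True).item()
s=bot.observe(); t=s['tcp_pos']; print(t,s['orientation'])
im=cv2.imread("pics/w2.png")[:,:,::-1].copy(); H=hsv(im); h,S,v=[H[...,i].astype(int) for i in range(3)]
for z in (151,170,181): print(z,proj(m,[*t[:2],z]))
for r in (215,225,235,245):
  d=np.where((v[r]<60)|((S[r]<110)))[0]; 
  L=d[(d<300)].max(); R=d[d>345].min(); print(r,L,R,(L+R)/2)
  print(v[r,255:272],v[r,376:392]) if r==225 else 0
```

```text
[489.29587057  25.85372885 149.9733326 ] [ 3.14120568e+00 -2.52443888e-04  1.29139933e+00]
151 [321.49724155 256.43211528]
170 [321.45184412 272.82956263]
181 [321.41997409 284.34094124]
215 269 376 322.5
225 267 378 322.5
[ 77  67  67  67  68  64  52  36  34  34  34  35  50 112 164 168 169] [144  73  37  36  36  35  38  46  59  66  67  66  65  63  83 108]
235 265 379 322.0
245 265 380 322.5
```

Run:
```python
from h import *
a=np.radians(-16.11); X=np.array([np.cos(a),np.sin(a)]);Y=np.array([-X[1],X[0]]); g=np.array([488.7,24.9])+X+Y
o=down(np.radians(73.89))
bot.move_l([*g,78],o,velocity=120); t=bot.observe()['tcp_pos']; print(t,g)
c=2*g-t[:2]; bot.move_l([*c,76]) ; print(bot.observe()['tcp_pos'])
print(bot.move_l([*c,66.5],velocity=15,f_stop=3)); s=bot.observe(); print(s['tcp_pos'],s['wrist_force'],s['t'])
```

```text
[490.29358007  25.716001    78.38823691] [489.93821308  25.5832484 ]
[489.76223022  25.42368153  76.41203619]
True
[489.54536453  25.4700778   68.73240612] [1.3125301  0.23516301 1.04199654] 9.5667
```

Run:
```python
from h import *
o=down(np.radians(73.89))
bot.move_gripper(1.0); s=bot.observe(); t=s['tcp_pos']; print(s['grip_width'],s['wrist_force'])
bot.move_l([*t[:2],170],velocity=200)
bot.reach([*t[:2],170],down(np.radians(163.89)))
m=bot.camera_model("wrist"); im=bot.snapshot("wrist"); cv2.imwrite("pics/w3.png",im[:,:,::-1]); np.save("w3m.npy",m,allow_pickle=True)
print(bot.observe()['t'],bot.observe()['tcp_pos'],proj(m,[489.5,25.5,101]),proj(m,[489.5,25.5,70]))
H=hsv(im); h,S,v=[H[...,i].astype(int) for i in range(3)]
```

```text
1.0023472406056022 [-0.93051134 -0.30669155  0.0789596 ]
12.3833 [488.82098292  25.53477212 169.67919984] [322.42510056 219.22671719] [322.42400158 208.51185061]
```

View pics/w3.png

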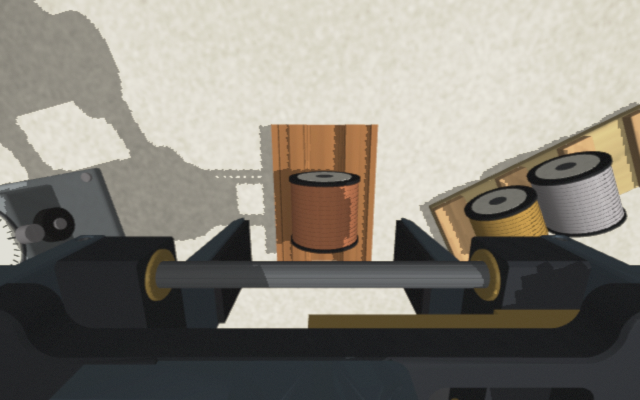

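The spool lies square in the wide groove at columns 290–360, between the open jaws. Next is the rim grasp.

Run:
```python
from h import *
g=np.array([489.5,25.5]); o=down(np.radians(163.89))
bot.move_l([*g,100],o,velocity=150); t=bot.observe()['tcp_pos']; c=2*g-t[:2]
print(bot.move_l([*c,68],velocity=70,f_stop=8))
bot.move_gripper(0.4); s=bot.observe(); print(s['grip_width'],s['gripper_force'],s['wrist_force'],s['tcp_pos'])
bot.move_l([*c,190],velocity=150); s=bot.observe(); print(s['grip_width'],s['wrist_force'])
bot.reach([584,-287,190],down(np.radians(97)))
m=bot.camera_model("wrist"); im=bot.snapshot("wrist"); cv2.imwrite("pics/w4.png",im[:,:,::-1]); np.save("w4m.npy",m,allow_pickle=True)
print(bot.observe()['t'],bot.observe()['tcp_pos'])
```

```text
False
0.6547234939440517 29.99830663204193 [1.43504882 7.48256256 2.4995115 ] [489.72431685  26.05606953  68.23596583]
0.6551205789108562 [-0.20475029  0.36514571 -6.73787666]
16.45 [ 583.98589659 -285.48246413  189.871643  ]
```

View pics/w4.png

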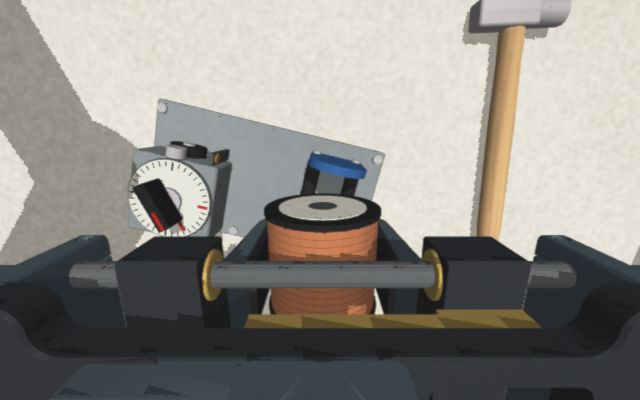

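Run:
```python
import cv2
im=cv2.imread("pics/top0.png")[160:290,390:490]; cv2.imwrite("pics/c.png",cv2.resize(im,None,fx=4.6,fy=4.6,interpolation=cv2.INTER_CUBIC))
```

```text
(no output)
```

View pics/c.png

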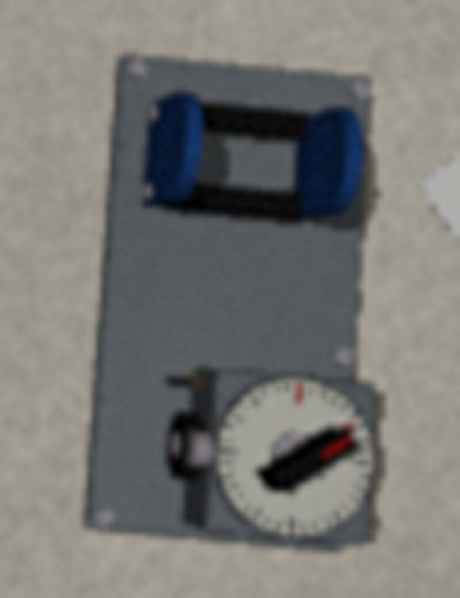

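In the wrist view the base plate's +y edge runs from (158,99) to (383,153), the dial is around (169,198) with its zero mark at (203,207), and the blue plate is at (336,165). In the top crop the dispenser's x points up and slightly right, which makes its yaw about −6°. Next I'll compute its pose from both views.

Run:
```python
from h import *
m=np.load("w4m.npy",allow_pickle=True).item(); T=bot.camera_model("top")
A=ray("",[[158,98.5],[384,152.5]],12,m); d=A[1]-A[0]; th=np.arctan2(d[1],d[0]); print("wrist",A.round(1),np.linalg.norm(d),np.degrees(th))
X=d/np.linalg.norm(d);Y=np.array([-X[1],X[0]]); o=A.mean(0)-70*Y; print("origin",o,"cradle",o+70*X)
c=np.array([[122,55],[88,525],[370,77]])/4.6+[390,160]-.4
B=ray("top",c,12,T); d=B[0]-B[1]; print("top",B.round(1),np.linalg.norm(d),np.linalg.norm(B[2]-B[0]),np.degrees(np.arctan2(d[1],d[0])))
x=d/np.linalg.norm(d);y=np.array([-x[1],x[0]]); o2=B[:2].mean(0)-70*y; print("origin",o2,"cradle",o2+70*x)
for n,mm in (("top0",T),("w4",m)):
  im=cv2.imread(f"pics/{n}.png")[:,:,::-1].copy(); H=hsv(im); h,s,v=[H[...,i].astype(int) for i in range(3)]
  M=(h>100)&(h<125)&(s>130)&(v>40); M[:, :290 if n=="w4" else 400]=0
  if n=="top0": M[:175]=0; M[215:]=0; M[:,480:]=0
  else: M[190:]=0
  for k in blobs(M,40)[:2]:
    P=ray("",k[:,0],95 if n=="w4" else 85,mm); q=P-(o if n=="w4" else o2); u,w=(X,Y) if n=="w4" else (x,y); print(n,cv2.boundingRect(k),"x",(q@u).min().round(1),(q@u).max().round(1),"y",(q@w).min().round(1),(q@w).max().round(1))
  D=(v>140)&(s<60)
  if n=="w4": D[:150]=0;D[240:]=0;D[:,:120]=0;D[:,215:]=0
  else: D[:240]=0;D[280:]=0;D[:,:430]=0;D[:,472:]=0
  k=cv2.convexHull(blobs(D,40)[0]); e=cv2.fitEllipse(k); print("dial",e,ray("",e[0],66,mm))
```

```text
wrist [[ 395.1 -207.6]
 [ 648.3 -234.3]] 254.64767698707718 -6.019548848101415
origin [ 514.37537664 -290.55200641] cradle [ 583.98940877 -297.892751  ]
top [[ 648.4 -236.7]
 [ 393.5 -209.2]
 [ 634.3 -373.2]] 256.3152634620369 137.26991745888543 -6.159446392926519
origin [ 513.42652681 -292.50162346] cradle [ 583.02242775 -300.01232068]
top0 (454, 184, 15, 23) x 43.5 97.4 y -39.5 -7.0
top0 (422, 181, 13, 23) x 43.1 97.0 y 42.0 69.7
dial ((453.51263427734375, 259.13262939453125), (31.50408363342285, 32.47686767578125), 154.4776611328125) [[ 430.55318504 -304.62503161]]
w4 (308, 153, 58, 26) x 47.7 96.8 y 45.4 60.0
dial ((154.63949584960938, 194.89093017578125), (100.8836669921875, 134.59567260742188), 98.59827423095703) [[ 419.21373468 -299.6781457 ]]
```

Run:
```python
from h import *
g=np.array([584.4,-290.7]); o=down(np.radians(83.9))
bot.reach([*g,150],o); bot.move_l([*g,105],o,velocity=120); t=bot.observe()['tcp_pos']; c=g+g-t[:2]
print(t); print(bot.move_l([*c,66],velocity=60,f_stop=5)); s=bot.observe(); print(s['tcp_pos'],s['wrist_force'])
print(bot.move_l([*c,54.5],velocity=12,f_stop=3)); s=bot.observe(); print(s['tcp_pos'],s['wrist_force'],s['t'])
```

```text
[ 584.8799136  -290.8532495   105.95297243]
False
[ 584.08412196 -290.64391186   66.14258771] [-0.55711245 -0.14428279 -6.06564093]
True
[ 584.37960913 -290.6619927    60.94571352] [4.10110499 0.08343847 2.71930927] 18.65
```

Contact came 3.7 mm early with a sideways force towards +x, so the spool is riding on the −x roller. I'll lift slightly, shift towards +x and try again.

Run:
```python
from h import *
X=np.array([np.cos(-.1065),np.sin(-.1065)]); t=bot.observe()['tcp_pos']
bot.move_l([*t[:2],68],velocity=40); c=np.array(t[:2])+4*X
bot.move_l([*c,68],velocity=40); print(bot.observe()['tcp_pos'])
print(bot.move_l([*c,54.5],velocity=12,f_stop=3)); s=bot.observe(); print(s['tcp_pos'],s['wrist_force'],s['t'])
```

```text
[ 588.50550324 -291.06249735   67.77096097]
True
[ 588.68912615 -291.1111503    58.48125546] [ 3.37640042 -0.79362097  2.74538337] 20.0167
```

Run:
```python
from h import *
X=np.array([np.cos(-.1065),np.sin(-.1065)]); t=bot.observe()['tcp_pos']
bot.move_l([*t[:2],64],velocity=40); c=np.array(t[:2])+2*X
bot.move_l([*c,64],velocity=40); print(bot.observe()['tcp_pos'])
print(bot.move_l([*c,54.5],velocity=12,f_stop=3)); s=bot.observe(); print(s['tcp_pos'],s['wrist_force'],s['t'])
m=bot.camera_model("wrist"); im=bot.snapshot("wrist"); cv2.imwrite("pics/w5.png",im[:,:,::-1])
```

```text
[ 590.61235551 -291.24274845   63.73096308]
True
[ 589.70454906 -291.10216497   58.83942379] [-4.34279922 -1.51150649  2.09707265] 21.0583
```

View pics/w5.png

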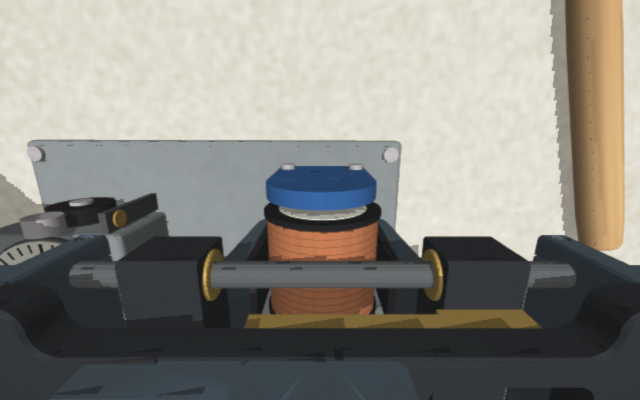

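Between the last two contacts the sideways force changed sign, so the centre is at x≈589.1. The picture shows the spool lined up with the blue plate, at columns 266–376. One last descent, then release.

Run:
```python
from h import *
t=bot.observe()['tcp_pos']; bot.move_l([*t[:2],62.5],velocity=40)
bot.move_l([589.1,-291.1,62.5],velocity=40); e=bot.observe()['tcp_pos']; c=[2*589.1-e[0],-582.2-e[1]]
bot.move_l([*c,62],velocity=40); print(bot.observe()['tcp_pos'])
print(bot.move_l([*c,55.5],velocity=10,f_stop=4)); s=bot.observe(); print(s['tcp_pos'],s['wrist_force'],s['t'])
```

```text
[ 589.16860928 -291.16696602   61.89939427]
True
[ 589.02631909 -291.17503353   58.36854739] [-0.91040551 -0.55890307  5.58256541] 22.2917
```

Run:
```python
from h import *
bot.move_gripper(1.0); t=bot.observe()['tcp_pos']; bot.move_l([*t[:2],190],velocity=150)
cv2.imwrite("pics/t6.png",bot.snapshot("scene")[:,:,::-1])
bot.reach([432,-306,190],down(np.radians(-64)))
m=bot.camera_model("wrist"); im=bot.snapshot("wrist"); cv2.imwrite("pics/w6.png",im[:,:,::-1]); np.save("w6m.npy",m,allow_pickle=True)
s=bot.observe();print(s['t'],s['tcp_pos'],[proj(m,[432,-306,z]).round(1) for z in (66,98)])
```

```text
26.225 [ 432.15831475 -306.01213932  189.96886268] [array([322.6, 201.6]), array([322.6, 210.8])]
```

View pics/w6.png

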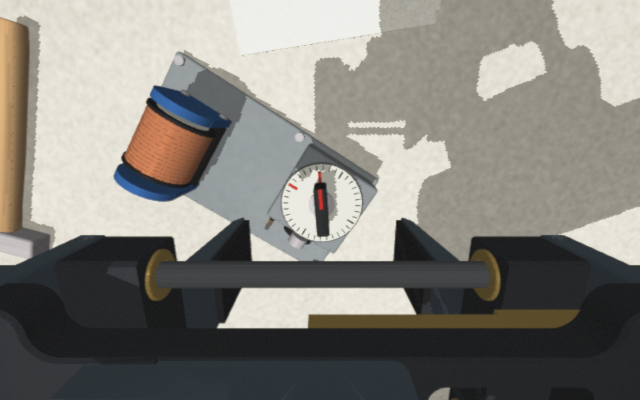

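The spool rests in the cradle between the blue plates, around (165,145). The knob is upright in the view at column 321, with the pointer at (320,174), the zero mark at (293,187) and the dial centre near (322,202).

```bash
cat > dial.py <<'E'
from h import *
def dial(im,m,c=(322,202)):
    H=hsv(im); h,s,v=[H[...,i].astype(int) for i in range(3)]
    yy,xx=np.mgrid[:400,:640]; near=np.hypot(xx-c[0],yy-c[1])<46
    e=cv2.fitEllipse(cv2.convexHull(blobs((v>150)&(s<60)&near&(np.hypot(xx-c[0],yy-c[1])<44))[0])); C=ray("",e[0],66,m)[0]
    print("dial",np.round(e[0],1),np.round(e[1],1),C.round(1))
    for k in blobs(((h<8)|(h>172))&(s>130)&(v>60)&near,3):
        p=k[:,0].mean(0)
        for z in (66,98):
            d=ray("",p,z,m)[0]-C; print("red",p.round(1),cv2.contourArea(k),z,np.hypot(*d).round(1),np.degrees(np.arctan2(d[1],d[0])).round(1))
    k=[b for b in blobs((v<60)&near&(np.hypot(xx-c[0],yy-c[1])<36),40)]
    for b in k[:3]: r=rect("",b,98,m); print("dark",[np.round(q,1) for q in r])
if __name__=="__main__":
    dial(cv2.imread("pics/w6.png")[:,:,::-1].copy(),np.load("w6m.npy",allow_pickle=True).item())
E
python3 dial.py
```

```text
dial [321.9 204.2] [81.4 88.9] [ 431.4 -303.3]
red [320.1 199. ] 66.0 66 5.6 -45.1
red [320.1 199. ] 66.0 98 13.6 -57.3
red [319.3 177.2] 10.5 66 27.3 -58.7
red [319.3 177.2] 10.5 98 32.8 -60.2
red [292.3 186.1] 8.5 66 34.4 -6.3
red [292.3 186.1] 8.5 98 35.8 -18.3
dark [array([ 433.6, -306.4]), array([10.3, 48.3]), np.float64(29.7)]
```

Run:
```python
from h import *
k=np.array([432.6,-305.6]); o=down(np.radians(-60.3))
bot.move_gripper(0.5); bot.reach([*k,120],o); t=bot.observe()['tcp_pos']; c=2*k-t[:2]
print(bot.move_l([*c,89],velocity=60,f_stop=6)); print(bot.observe()['tcp_pos'])
bot.move_gripper(0.0); s=bot.observe(); print(s['grip_width']*91,s['wrist_force'],s['ft_torque'],s['tcp_pos'])
for y in (-45,-25,-6.1):
    bot.reach([*c,89],down(np.radians(y))); s=bot.observe(); print(y,s['wrist_force'],s['ft_torque'],s['tcp_pos'],s['orientation'][2]*57.296,s['t'])
```

```text
False
[ 432.89127231 -305.90846035   88.91967723]
12.017466486907553 [2.39111356 2.76849876 1.33376366] [ 0.56146972 -0.51948104 -0.05536602] [ 433.20336823 -305.8787388    89.13334221]
-45 [9.99781763 7.4939178  0.16722683] [ 1.63098045 -1.7011942  -0.01383834] [ 433.74487056 -305.42492146   89.1273814 ] -44.97042318955957 29.0833
-25 [16.03452592 15.83502367  1.82998988] [ 3.08566359 -2.97087015 -0.04085275] [ 434.30128809 -304.64467301   89.1384758 ] -25.000011331683908 29.525
-6.1 [20.9205832  23.99841674  3.4235141 ] [ 4.55985484 -3.7785281  -0.05980726] [ 434.55161156 -303.77616642   89.14619678] -6.110204283799902 29.95
```

Run:
```python
from dial import *
bot.move_gripper(0.5); t=bot.observe()['tcp_pos']; bot.move_l([*t[:2],190],velocity=150)
bot.wait(.2)
m=bot.camera_model("wrist"); im=bot.snapshot("wrist"); cv2.imwrite("pics/w7.png",im[:,:,::-1]); np.save("w7m.npy",m,allow_pickle=True)
s=bot.observe();print(s['t'],s['tcp_pos'],s['wrist_force'])
dial(im,m)
cv2.imwrite("pics/w7c.png",np.hstack([cv2.resize(im[130:260,255:390,::-1],None,fx=4,fy=4,interpolation=cv2.INTER_CUBIC)]))
```

```text
31.7083 [ 432.62169877 -305.78915529  189.28396386] [0.01972111 0.5125557  0.7558423 ]
dial [320.8 203.9] [80.8 85.5] [ 430.3 -304. ]
red [319.5 197.5] 59.0 66 6.8 4.7
red [319.5 197.5] 59.0 98 14.7 -2.4
red [319.5 172.2] 15.5 66 31.7 -4.0
red [319.5 172.2] 15.5 98 36.8 -4.7
dark [array([ 435.4, -303.5]), array([ 9.9, 48.6]), np.float64(84.0)]
```

View pics/w7c.png

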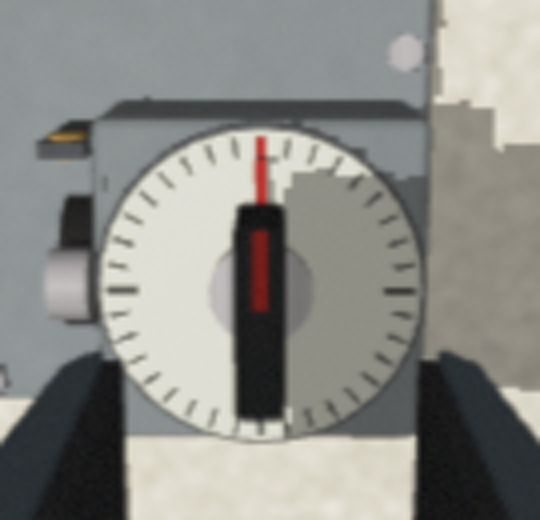

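The red pointer bar and the zero mark form one vertical line at column 260, and the bar measures −6.0°, against −6.1° for the dispenser. The spool was lying in the cradle in the view before, and the robot is now clear, so I'm handing the job in.

```bash
python3 -c "
from bench import bot
print(bot.finish_job())"
```

```text
the job is handed in; nothing more can be done
None
```

I handed the job in at about 32 s: the copper spool lies on the dispenser rollers between the side plates, and the counter pointer stands on the red zero mark; no verdict was returned.

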